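# Fish the cutter holder out of the soak tank with the hook rod

## Robot

A 6-joint arm with a two-finger parallel gripper is mounted at the origin on the work surface. World frame = base frame: x ahead of the robot, y to its left, z up, the work surface at z = 0. Lengths are in m, angles in rad, forces in N, time in s.
With the tool pointing down it reaches from about 0.225 to 0.875 m from the base axis. Payload 3.4 kg.
Tool frame: the origin (TCP) lies at the very end of the fingers, on their centre line; the grasp point (between the pads) lies 19 mm behind it; z points along the fingers, y is the direction in which the jaws open and shut (so a half turn about z gives the same grasp; the last joint's range is limited). The gripper opens to 85 mm and grips with 20 to 120 N. Pads are 22 mm wide; open, the fingers measure 114 mm over their backs; the gripper's body (76 mm by 85 mm) begins 54 mm behind the grasp point. The pads swing forward as they close: fully open they stand 13 mm farther back than shut.
Start: joints at [1.107, 0.276, 1.505, -0, 1.361, -0.121], TCP at [0.193, 0.542, 0.231] pointing down, gripper open.
Joint ranges: [-2.89, 2.89], [-0.75, 2.08], [0.22, 2.7], [-1.18, 4.32], [0.11, 2.71], [-2.7, 2.7]. Speed limits (rad/s): [2.57, 2.57, 3.14, 3.14, 3.14, 3.14].

## Interface

Orientations are given as a unit quaternion [w, x, y, z].
In Python, from rig import manip gives the robot as it stands. The module is installed in compiled form; this text tells all that it offers.
- The arm moves only by the tool carry_out, never from a script. Its argument "moves" is one flat list of numbers, 5 for each row, row after row: the opening in per cent of the stroke, from 0 (shut) to 100 (fully open), then the shift along the world's x, y, z in cm, then the turn about the world's z in rad. A call has exactly 10 rows; each row shifts and turns the commanded pose from where the row before left it; what a row does not reach is not made up. A row lasts 1/10 s, in which the tool goes at most 50 mm and 8.59 degrees, less where a joint would pass 70% of its speed; a pose out of reach is approached as far as the arm can. A call is refused whole if a number of a shift passes 5 or a number of a turn 0.15, either way. A call with a gripper value outside its range is refused whole. The fingers move at their own pace and stop on an object; "squeeze" is the grip in N (left out, the last holds). Time passes only in rows, so rows that do not move let the fingers close, or fill a call up. It gives the time, the measured TCP pose, the force and the opening at its end, in the units of the state.
- manip.get_state(): the state, without advancing time (a new reading comes with each control period).
- manip.get_image(name): name is "scene" or "top" or "wrist"; returns the picture (480x640x3 uint8, red, green, blue); there is no depth.
- manip.camera_info(name): a dict with "fov_y" (degrees; the focal length in pixels is half the picture's height over the tangent of half this angle, whatever the lens; pixels are square), "cx", "cy" (the principal point, pixels), "rvec" (rotation vector, rad) and "tvec" (3), from world to camera coordinates, as OpenCV has them; the wrist camera has in their place "hand_eye" (4x4, takes a point from camera to tool coordinates, whose origin is the TCP and whose axes are the flange's). Camera axes: x right, y down, z forward; pixel columns grow to the right and rows downward; lengths in m; the calibration is good to about 2 mm. A picture is of the moment at which its call begins: read the wrist's pose just before it. camera_info takes no time and is no camera call.
- manip.sign_off(): hands the job in, once; it reports no verdict.
The state is a dict: "clock": time; "qpos": joint angles; "qd": joint speeds; "effort": joint torques, N m; "position": TCP position; "ee_rot": TCP orientation; "contact_force": force on the tool from outside, world axes, zero at the start; "moment": the same for the moment, N m; "width": finger opening in m.
Only numpy, scipy, OpenCV 4.12 (cv2) and the standard library are available. Lean on these libraries where they do the work, as an engineer would, in place of code of your own. Each camera call takes 0.05 s, during which the arm holds its last target. There are 200 camera calls.

## Task

Take the hook rod from its rack and use it to fetch the green cutter holder out of the drained soak tank: hook its crossbar, draw it along under the yellow lips until you feel it come to their notch, lift it out there and stand it upright in the black drip tray beside the collet nut, then hang the rod back in its rack. Work gently by feel: never force the crossbar against the lips or push the rod hard against the tank (keep to a few newtons, 20 N is too much), do not touch the holder with the gripper or drop it into the tray, and leave everything else where it is.

Things in the scene. Friction and masses are not known exactly. Their poses are not given: they have to be found in the camera images.
- rod_grip (a point): centre of the hook rod's orange grip, square, 20 x 20 mm, 55 mm tall (top 27 mm above this point). The rod (0.15 kg) starts upright in the rack, hook at the bottom. z is up along the rod; the hook's mouth is on the +y side: the shank lies on the axis, the upturned tip to its +y.
- hook_seat (a point): middle of the hook's seat, 138 mm below rod_grip and 10 mm to its +y; same axes. Flat steel 14 mm wide (x): shank 5 mm thick on the rod's axis, foot 5 mm thick below the seat, 15 mm gap from shank to tip, tip upturned 10 mm above the seat, its outer face 12 mm to the +y of this point.
- rod: the hook rod; origin on its axis at the underside of the dark round collar (34 mm across, 5 mm thick) by which it hangs in the rack, 33 mm below rod_grip and 105 mm above the hook's seat.
- rack: blue rod rack, a fixed fork on a post, opening to its +y; origin under it on the bench, z up. Two level prongs 20 mm apart carry the collar; each ends in a stop lip 4 mm high at y = 20 to 24 mm: raise the rod 10 mm to pass it out or in. The post is 40 mm behind (-y), no higher than the prongs. Foot plate 8 mm thick, to y = 50 mm and x = +-50 mm.
- rack_seat (a point): where the rod's origin belongs when it hangs home: midway between the prongs, on their top, 125 mm above the bench; axes as rack. Any heading of the rod in the fork is a fit as long as its flat shank (14 mm wide) goes between the prongs.
- tank: the fixed soak tank, open at the top, drained: inside 62 mm (x) by 158 mm (y, its long axis), 145 mm tall to the rim, with a clear front wall. Walls 4 mm. Origin under its middle on the bench, z up. Its yellow keeper bar may stick out through an end wall.
- tank_mouth (a point): centre of the tank's open mouth, 145 mm above the bench; a thin green trim goes up to 151 mm. Axes as tank.
- tank_ledge (a point): tank's middle at the top of two lower ledges, 72 mm above the bench. A channel runs along each long wall: the ledge, on which the holder's crossbar ends lie, and a yellow lip, 5 mm thick, its underside set 14 to 21 mm above the ledge. Ledges and lips stand 11 mm out from the walls, 40 mm free between them. The crossbar starts 20 to 34 mm to the -y side of this point. Axes as tank.
- tank_lip (a point): tank's middle, 88 mm above the bench. The lips' underside is clamped 2 mm below to 5 mm above this height, the same all along. They hold the crossbar down except at one notch, 14 mm long, opposite in both lips, its centre 0 to 45 mm to the +y side of this point. Neither is measured: find them by feel, drawing the bar along with a light upward pull. Axes as tank.
- crossbar (a point): middle of the cutter holder's level steel crossbar, 6 mm thick, 56 mm long (x); z up. The holder (0.2 to 0.3 kg) hangs by the bar's ends on the ledges. Its green block, 24 (x) x 44 (y) x 28 mm tall, begins 30 mm below; flat straps at x = +-14.5 mm join them and leave a window 26 mm wide, 27 mm high under the bar for the hook, open to +y and -y.
- holder: the same cutter holder, origin under the middle of its block, 58 mm below the crossbar; axes as crossbar. Brass cutter stubs rise at most 4 mm from the block's top.
- tray: the fixed black drip tray, 130 mm (x) by 170 mm (y), rim 18 mm high, walls 4 mm; origin under its middle, z up.
- tray_floor (a point): middle of the tray's inner floor, 4 mm above the bench; axes as tray.
- collet_nut: dark steel collet nut, a ring 34 mm across and 16 mm tall that stands in the tray near its +x +y corner; leave it alone.
- glue: yellow bottle, 60 mm across and 170 mm tall; leave it alone.
- jar: amber jar, 70 mm across and 90 mm tall; leave it alone.
- offcut: wooden offcut, 90 x 150 x 22 mm, lying flat; leave it alone.
- spanner: spanner 170 mm long, lying flat; leave it alone.
- driver: screwdriver 190 mm long, lying flat; leave it alone.
- ear_defenders: orange and black ear defenders, about 160 x 110 x 75 mm; leave them alone.

How it is judged:
On the way, in this order (a step that is already met when the one before it is completed fails the run):
1. the crossbar is carried by the rod's hook, raised off its ledges, still under the lips (contact force between rod and holder above 0.5 N and z of crossbar in the frame of tank_mouth between -0.066 and -0.0535 m), for 0.1 s.
2. the holder hangs on the hook with its crossbar above the tank's mouth (contact force between rod and holder above 0.5 N and z of crossbar in the frame of tank_mouth above 0.03 m), for 0.1 s.
3. the holder stands upright in the tray, off the hook (x of crossbar in the frame of tray_floor between -0.045 and 0.045 m and y of crossbar in the frame of tray_floor between -0.066 and 0.066 m and z of crossbar in the frame of tray_floor between 0.05 and 0.064 m and angle between crossbar's own z axis and vertical below 0.12 rad and contact force between rod and holder below 0.05 N), for 0.1 s.
At the end, for the whole second after the job is handed in: The holder stands upright (7 degrees) and still in the tray, off the rod, crossbar within 45 mm (x) and 66 mm (y) of the tray's middle and 50 to 64 mm above its floor; the rod hangs upright and still in its rack, collar on the prongs (-4 to +8 mm), within 12 mm of its seat (all of step 3 and horizontal distance between rack_seat and rod below 0.012 m and z of rod in the frame of rack_seat between -0.004 and 0.008 m and angle between rod's own z axis and vertical below 0.15 rad and linear speed of each of rod, holder below 0.03 m/s and angular speed of rod below 0.3 rad/s); the robot touches nothing.
It fails at once if the holder is forced against the tank or its lips with more than 20 N (contact force between holder and tank above 20 N).
It fails at once if the rod is pushed against the tank with more than 20 N (contact force between rod and tank above 20 N).
It fails at once if the gripper or arm touches the holder (contact force between holder and the fingers above 0.2 N or contact force between holder and the arm above 0.2 N).
It fails at once if the holder is dropped or slammed into the tray (more than 40 N) (contact force between holder and tray above 40 N).
It fails at once if another object is moved by more than 20 mm (distance of any of collet_nut, glue, jar, offcut, spanner, driver, ear_defenders from where it was at the start of the episode above 0.02 m).
It also fails if it takes over 72 s, if anything falls off the work surface, if the arm or the gripper's body presses on something with over 40 N, if the wrist force passes 120 N, or if a joint passes its speed limit or range.

## Working session

There is one attempt and no reset: what is moved stays moved. The work goes in short steps, Python scripts to look and compute and a tool call to move; the robot and the scene stay as the last step left them, time stands still between calls to the robot, and variables do not carry over. Pictures are saved under pics/ and viewed, about 8 in all and at most 12, crops included, and the job is handed in when it is done.

Besides the shell and the picture viewer there is one more tool, called after ">>>" as name(argument=value, ...), one argument or row to a line, values as JSON. carry_out: Moves the arm, as the interface text tells. Its arguments: {"type":"object","properties":{"moves":{"type":"array","items":{"type":"number"}},"squeeze":{"type":"number"}},"required":["moves"]}

```bash
mkdir -p pics; cat > h.py <<'E'
import numpy as np, cv2
from rig import manip
def cam(name):
    i=manip.camera_info(name); f=240/np.tan(np.radians(i["fov_y"])/2)
    K=np.array([[f,0,i["cx"]],[0,f,i["cy"]],[0,0,1]])
    if "rvec" in i:
        R=cv2.Rodrigues(np.array(i["rvec"],float))[0]; t=np.array(i["tvec"],float).ravel()
    else:
        s=manip.get_state(); w,x,y,z=s["ee_rot"]
        from scipy.spatial.transform import Rotation as Ro
        T=np.eye(4); T[:3,:3]=Ro.from_quat([x,y,z,w]).as_matrix(); T[:3,3]=s["position"]
        C=np.linalg.inv(T@np.array(i["hand_eye"])); R=C[:3,:3]; t=C[:3,3]
    return K,R,t
def snap(name,fn):
    c=cam(name); im=manip.get_image(name); cv2.imwrite("pics/"+fn,im[:,:,::-1]); return c
def px2w(c,uv,z):
    K,R,t=c; d=R.T@np.linalg.inv(K)@np.array([uv[0],uv[1],1.]); o=-R.T@t
    return o+d*(z-o[2])/d[2]
def w2px(c,p):
    K,R,t=c; q=K@(R@np.array(p,float)+t); return q[:2]/q[2]
def st():
    s=manip.get_state(); print({k:np.round(s[k],4).tolist() for k in("clock","position","ee_rot","contact_force","moment","width","qpos")})
E
python3 - <<'E'
from h import *
st()
for n in("scene","top","wrist"):
    print(n,manip.camera_info(n)); c=snap(n,n+"0.png"); print(-c[1].T@c[2])
E
```

```text
{'clock': 0.0, 'position': [0.193, 0.5411, 0.2304], 'ee_rot': [-0.0003, 0.1705, 0.9854, -0.0009], 'contact_force': [0.0648, 0.0068, -0.1096], 'moment': [0.031, 0.0592, 0.0363], 'width': 0.0855, 'qpos': [1.107, 0.2766, 1.5061, 0.0, 1.3607, -0.121]}
scene {'fov_y': 51.403386126978425, 'cx': 319.31606780698417, 'cy': 233.2361241753986, 'rvec': array([ 2.08985338,  0.58293293, -0.34379957]), 'tvec': array([-0.45273614, -0.03641404,  1.37161749])}
[ 1.0134035  -0.74578237  0.71024822]
top {'fov_y': 43.42528098294871, 'cx': 323.6263985532894, 'cy': 229.55020578135185, 'rvec': array([ 2.02849525, -2.17694675,  0.2498915 ]), 'tvec': array([0.03770717, 0.5768648 , 1.0998203 ])}
[0.31459492 0.0156282  1.20190903]
wrist {'fov_y': 62.7399782850033, 'cx': 323.8422672524638, 'cy': 239.54714332451888, 'hand_eye': array([[-5.13377512e-04, -9.66206734e-01, -2.57767888e-01,
         6.41950728e-02],
       [ 9.99999829e-01, -4.23578002e-04, -4.03904099e-04,
         2.10568949e-04],
       [ 2.81070053e-04, -2.57768052e-01,  9.66206786e-01,
        -1.42986800e-01],
       [ 0.00000000e+00,  0.00000000e+00,  0.00000000e+00,
         1.00000000e+00]])}
[0.13276807 0.56309973 0.37353581]
```

View pics/top0.png

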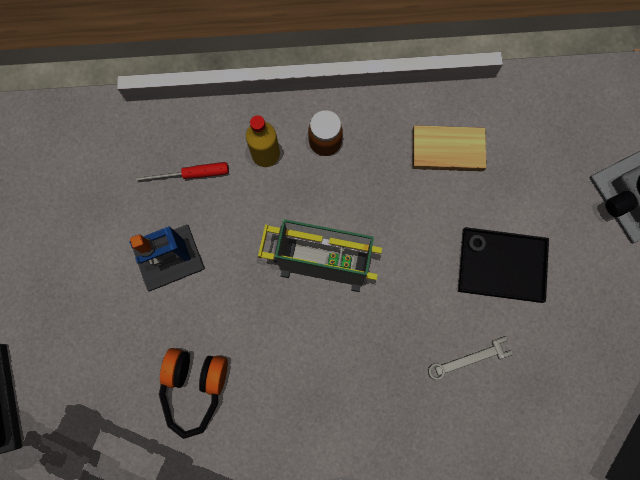

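View pics/scene0.png

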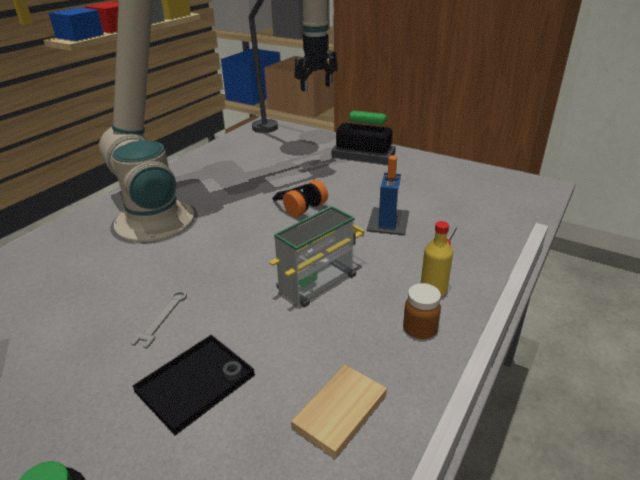

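```bash
python3 - <<'E'
import cv2,numpy as np
t=cv2.imread("pics/top0.png");s=cv2.imread("pics/scene0.png")
def cr(i,x,y,w,h): return cv2.resize(i[y:y+h,x:x+w],(400,300),interpolation=cv2.INTER_CUBIC)
m=np.vstack([np.hstack([cr(t,115,210,104,78),cr(t,255,205,136,102)]),np.hstack([cr(t,448,215,112,84),cr(s,250,140,180,135)])])
cv2.imwrite("pics/m1.png",m)
E
```

```text
(no output)
```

View pics/m1.png

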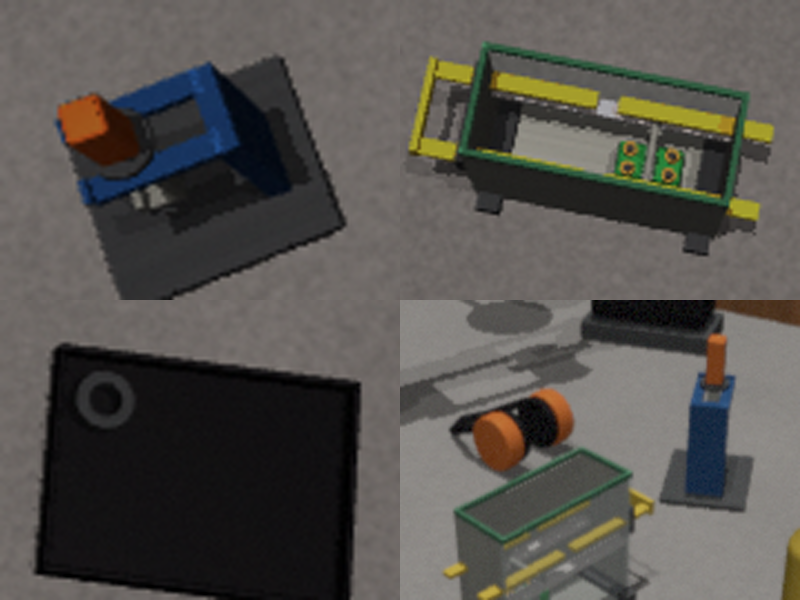

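```bash
python3 - <<'E'
from h import *
c=cam("top")
def go(n,l,z):
    P=[px2w(c,p,z)[:2] for p in l]; print(n,np.round(P,4).tolist(),'mean',np.round(np.mean(P,0),4)); 
    for a,b in zip(P,P[1:]): print('   len %.3f ang %.1f'%(np.linalg.norm(b-a),np.degrees(np.arctan2(*(b-a)[::-1]))))
go('tank',[(283.9,220.3),(373.3,237.3),(368.9,274),(276,256.7)],.151)
go('foot',[(188.6,224.8),(204.7,267.7),(146.7,288)],.008)
go('grip',[(136.6,236.8)],.1855)
go('tray',[(458.6,291.4),(464.2,227.6),(548,238)],.018)
go('nut',[(477.4,243)],.018)
go('lips notch',[(255+208*.34,205+105*.34),(255+90*.34,205+80*.34),(255+345*.34,205+125*.34)],.095)
go('lipbits',[(255+198*.34,205+100*.34),(255+220*.34,205+103*.34)],.095)
go('bar',[(255+256*.34,205+125*.34),(255+250*.34,205+185*.34)],.075)
go('hook',[(115+150*.26,210+197*.26)],.02)
print(w2px(c,px2w(c,(136.6,236.8),.1855)*[1,1,0]+[0,0,.02]))
E
```

```text
tank [[0.5805, 0.0683], [0.538, -0.0891], [0.4727, -0.0755], [0.5151, 0.086]] mean [ 0.5266 -0.0026]
   len 0.163 ang -105.1
   len 0.067 ang 168.2
   len 0.167 ang 75.3
foot [[0.6209, 0.2697], [0.5301, 0.2393], [0.4973, 0.3554]] mean [0.5494 0.2881]
   len 0.096 ang -161.5
   len 0.121 ang 105.7
grip [[0.5604, 0.3219]] mean [0.5604 0.3219]
tray [[0.4458, -0.2602], [0.5733, -0.2872], [0.5401, -0.4525]] mean [ 0.5197 -0.3333]
   len 0.130 ang -11.9
   len 0.169 ang -101.4
nut [[0.5399, -0.3097]] mean [ 0.5399 -0.3097]
lips notch [[0.5497, -0.005], [0.5713, 0.0692], [0.5306, -0.0911]] mean [ 0.5505 -0.0089]
   len 0.077 ang 73.7
   len 0.165 ang -104.3
lipbits [[0.5534, 0.0011], [0.5505, -0.0127]] mean [ 0.5519 -0.0058]
   len 0.014 ang -102.0
bar [[0.5385, -0.0355], [0.4996, -0.0286]] mean [ 0.519 -0.032]
   len 0.040 ang 170.0
hook [[0.5481, 0.3373]] mean [0.5481 0.3373]
[161.68104338 254.63031103]
```

>>> carry_out(
  moves=[100, 3.6, -2.2, 0.7, 0, 100, 3.6, -2.2, 0.7, 0, 100, 3.6, -2.2, 0.7, 0, 100, 3.6, -2.2, 0.7, 0, 100, 3.6, -2.2, 0.7, 0, 100, 3.6, -2.2, 0.7, 0, 100, 3.6, -2.2, 0.7, 0, 100, 3.6, -2.2, 0.7, 0, 100, 3.6, -2.2, 0.7, 0, 100, 3.6, -2.2, 0.7, 0],
  squeeze=40,
)

```text
clock: 1.15
position: [0.5545, 0.3204, 0.3012]
ee_rot: [-0.0, 0.171, 0.985, -0.0]
contact_force: [0.1, 0.3, -0.1]
width: 0.0852
```

```bash
python3 - <<'E'
from h import *
st(); c=snap("wrist","w1.png"); 
for p in([.5604,.3219,.1855],[.5604,.3219,.125],[.5604,.3219,.02]): print(w2px(c,p))
E
```

```text
{'clock': 1.15, 'position': [0.5545, 0.3204, 0.3012], 'ee_rot': [-0.0003, 0.1706, 0.9853, -0.0001], 'contact_force': [0.1256, 0.3054, -0.088], 'moment': [0.0239, -0.0196, 0.0057], 'width': 0.0852, 'qpos': [0.4152, 0.3502, 1.2257, 0.0003, 1.5663, -0.8126]}
[328.74435664 240.01332034]
[327.90252881 221.16017682]
[326.98771197 200.6724091 ]
```

View pics/w1.png

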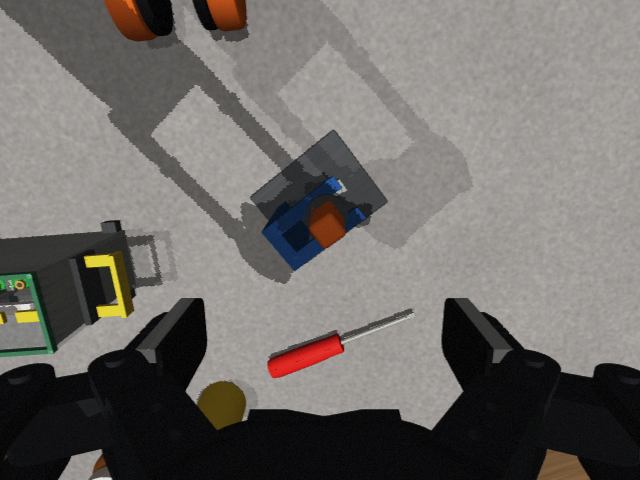

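```bash
python3 - <<'E'
import cv2
i=cv2.imread("pics/w1.png"); cv2.imwrite("pics/w1c.png",cv2.resize(i[125:275,245:395],(600,600),interpolation=cv2.INTER_CUBIC))
E
```

```text
(no output)
```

View pics/w1c.png

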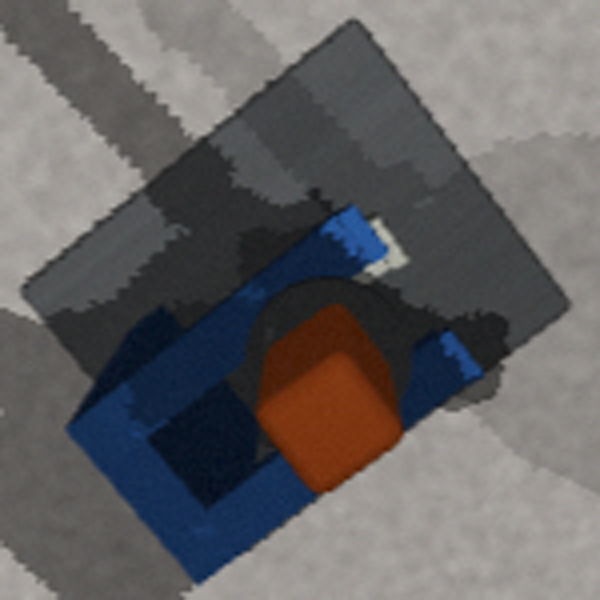

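```bash
python3 - <<'E'
from h import *
c=cam("wrist")
f=lambda p,z: px2w(c,(245+p[0]/4,125+p[1]/4),z)[:2]
def go(n,l,z):
    P=[f(p,z) for p in l]; print(n,np.round(P,4).tolist(),'mean',np.round(np.mean(P,0),4)); 
    for a,b in zip(P,P[1:]): print('   len %.4f ang %.1f'%(np.linalg.norm(b-a),np.degrees(np.arctan2(*(b-a)[::-1]))))
go('grip',[(343,353),(402,433),(320,495),(257,412),(343,353)][:4],.1855)
go('gripedges',[(343,353),(402,433),(320,495),(257,412),(343,353)],.1855)
go('foot',[(22,290),(355,20),(570,305)],.008)
go('forkx',[(68,428),(198,583),(483,375)],.125)
go('prong tips',[(355,205),(447,330)],.129)
go('hook',[(388,245),(378,218),(408,262)],.02)
go('collar',[(330,280),(245,355),(410,390)],.13)
E
```

```text
grip [[0.5517, 0.3248], [0.5681, 0.3295], [0.5737, 0.3127], [0.5563, 0.3077]] mean [0.5624 0.3187]
   len 0.0171 ang 16.1
   len 0.0177 ang -71.6
   len 0.0181 ang -163.9
gripedges [[0.5517, 0.3248], [0.5681, 0.3295], [0.5737, 0.3127], [0.5563, 0.3077], [0.5517, 0.3248]] mean [0.5603 0.3199]
   len 0.0171 ang 16.1
   len 0.0177 ang -71.6
   len 0.0181 ang -163.9
   len 0.0177 ang 105.1
foot [[0.5395, 0.2369], [0.5028, 0.3486], [0.5957, 0.3794]] mean [0.546  0.3217]
   len 0.1176 ang 108.2
   len 0.0979 ang 18.3
forkx [[0.5591, 0.2621], [0.6005, 0.2752], [0.578, 0.3472]] mean [0.5792 0.2948]
   len 0.0434 ang 17.7
   len 0.0754 ang 107.4
prong tips [[0.5355, 0.3341], [0.5656, 0.3432]] mean [0.5506 0.3386]
   len 0.0315 ang 16.8
hook [[0.5608, 0.3372], [0.5531, 0.337], [0.567, 0.3407]] mean [0.5603 0.3383]
   len 0.0077 ang -179.0
   len 0.0144 ang 14.9
collar [[0.5478, 0.3243], [0.5563, 0.3029], [0.5746, 0.332]] mean [0.5596 0.3198]
   len 0.0231 ang -68.3
   len 0.0344 ang 57.8
```

>>> carry_out(
  moves=[100, 0.2, 0, -1.7, 0.126, 100, 0.2, 0, -1.7, 0.126, 100, 0.2, 0, -1.7, 0.126, 100, 0.1, 0, -1.7, 0.126, 100, 0, 0, -1.7, 0.126, 100, 0, 0, -1.8, 0, 100, 0, 0, -1.8, 0, 100, 0, 0, -1.8, 0, 100, 0, 0, -1.8, 0, 100, 0, 0, 0, 0],
)

```text
clock: 2.2
position: [0.5581, 0.3208, 0.1412]
ee_rot: [-0.003, -0.143, 0.99, -0.001]
contact_force: [-0.9, -0.1, 0.3]
width: 0.0854
```

```bash
python3 - <<'E'
from h import *
st(); c=snap("wrist","w2.png"); c=snap("top","t2.png")
a=cv2.imread("pics/w2.png");b=cv2.imread("pics/t2.png")[190:310,100:260]
cv2.imwrite("pics/m2.png",np.hstack([cv2.resize(a,(400,300)),cv2.resize(b,(400,300))]))
E
```

```text
{'clock': 2.2, 'position': [0.5581, 0.3208, 0.1412], 'ee_rot': [-0.0032, -0.1431, 0.9897, -0.0008], 'contact_force': [-0.8667, -0.1368, 0.3107], 'moment': [0.019, 0.0012, 0.0025], 'width': 0.0854, 'qpos': [0.4136, 0.4388, 1.4821, 0.0001, 1.2273, -1.4445]}
```

View pics/m2.png

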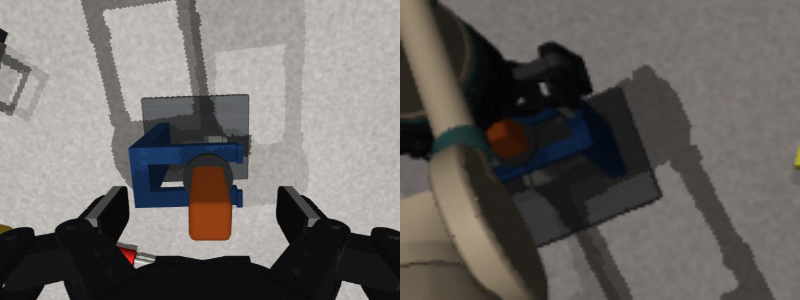

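>>> carry_out(
  moves=[100, 0, 0, 0, 0, 70, 0, 0, 0, 0, 50, 0, 0, 0, 0, 30, 0, 0, 0, 0, 10, 0, 0, 0, 0, 0, 0, 0, 0, 0, 0, 0, 0, 0, 0, 0, 0, 0, 0, 0, 0, 0, 0, 0, 0, 0, 0, 0, 0, 0],
  squeeze=80,
)

```text
clock: 3.3
position: [0.5604, 0.3218, 0.1446]
ee_rot: [0.0, -0.143, 0.99, 0.0]
contact_force: [0.4, 0.0, 2.1]
width: 0.0194
```

```bash
python3 - <<'E'
from h import *
st(); c=snap("wrist","w3.png")
cv2.imwrite("pics/w3c.png",cv2.imread("pics/w3.png")[150:450,120:520])
for p in([.5615,.32,.1855],[.5615,.32,.13]): print(w2px(c,p)-[120,150])
E
```

```text
{'clock': 3.3, 'position': [0.5604, 0.3218, 0.1446], 'ee_rot': [0.0002, -0.1431, 0.9897, 0.0002], 'contact_force': [0.4411, 0.022, 2.1135], 'moment': [0.1081, 0.1154, 0.0198], 'width': 0.0194, 'qpos': [0.4135, 0.4361, 1.4777, 0.0004, 1.2273, -1.4446]}
[198.31194515 213.64489424]
[200.03872332 140.88275586]
```

View pics/w3c.png

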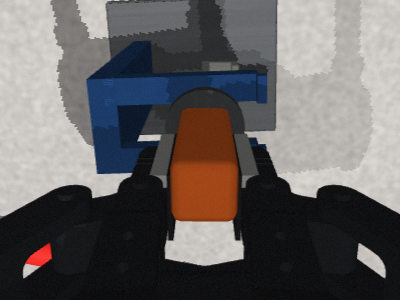

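>>> carry_out(
  moves=[0, 0, 0, 0.5, 0, 0, 0, 0, 0.5, 0, 0, 0, 0, 0.5, 0, 0, 0, 0, 0, 0, 0, -0.4, 1.3, 0, 0, 0, -0.5, 1.5, 0, 0, 0, -0.5, 1.5, 0, 0, 0, -0.5, 1.6, 0, 0, 0, 0, 0, 0, 0, 0, 0, 0, 2, 0],
)

```text
clock: 4.35
position: [0.5389, 0.3805, 0.1762]
ee_rot: [-0.003, -0.144, 0.99, -0.002]
contact_force: [-0.1, 0.2, -0.8]
width: 0.0191
```

```bash
python3 - <<'E'
from h import *
st()
E
```

```text
{'clock': 4.35, 'position': [0.5389, 0.3805, 0.1762], 'ee_rot': [-0.0033, -0.1441, 0.9896, -0.0015], 'contact_force': [-0.1176, 0.1938, -0.7545], 'moment': [0.0445, 0.0024, 0.0215], 'width': 0.0191, 'qpos': [0.5097, 0.4381, 1.3918, -0.0005, 1.3189, -1.3501]}
```

>>> carry_out(
  moves=[0, 0, 0, 3.7, 0, 0, 0, 0, 3.8, 0, 0, 0, 0, 3.8, 0, 0, 0, -2, 3.6, -0.05, 0, -0.3, -4, 0, -0.1, 0, -0.4, -4.5, 0, -0.1, 0, -0.4, -4.5, 0, -0.1, 0, -0.4, -4.5, 0, -0.1, 0, -0.4, -4.5, 0, -0.1, 0, -0.2, -4, 0, 0],
)

```text
clock: 5.35
position: [0.5195, 0.0985, 0.3285]
ee_rot: [0.0, 0.132, 0.991, -0.0]
contact_force: [0.5, 0.2, -1.0]
width: 0.019
```

>>> carry_out(
  moves=[0, -0.2, -4.5, 0, 0, 0, -0.2, -4, 0, 0, 0, -0.2, -3.5, 0, 0, 0, 0, -3, 0, 0, 0, 0, -1, 0, 0, 0, 0, 0, 0, 0, 0, 0, 0, 0, 0, 0, 0, 0, 0, 0, 0, 0, 0, 0, 0, 0, 0, 0, 0, 0],
)

```text
clock: 6.35
position: [0.5143, -0.0585, 0.3284]
ee_rot: [0.0, 0.13, 0.991, 0.0]
contact_force: [0.8, -0.3, -1.2]
width: 0.019
```

```bash
python3 - <<'E'
from h import *
st(); c=snap("wrist","w4.png")
C=np.array([.5266,-.0026,0]);y=np.array([.257,.966,0]);x=np.array([.966,-.257,0])
for X in(-33,33):
  for Y in(-81,81): print(X,Y,w2px(c,C+x*X/1e3+y*Y/1e3+[0,0,.151]))
print(w2px(c,C+y*-.03+[0,0,.075]))
E
```

```text
{'clock': 6.35, 'position': [0.5143, -0.0585, 0.3284], 'ee_rot': [0.0, 0.1303, 0.9915, 0.0001], 'contact_force': [0.7653, -0.3455, -1.2367], 'moment': [-0.0163, -0.049, 0.0141], 'width': 0.019, 'qpos': [-0.2479, 0.1479, 1.438, 0.0003, 1.5557, -1.5574]}
-33 -81 [294.1227281  171.46596102]
-33 81 [495.29269903 171.10221854]
33 -81 [295.77551002 250.07273588]
33 81 [486.69848388 249.74588462]
[350.60058873 197.48102195]
```

View pics/w4.png

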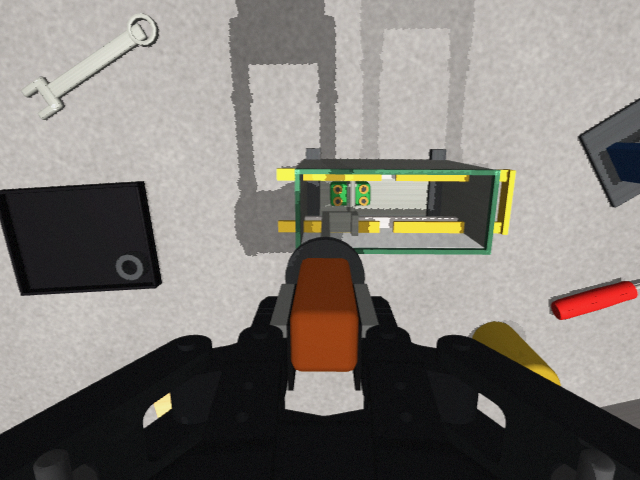

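```bash
python3 - <<'E'
from h import *
from scipy.spatial.transform import Rotation as Ro
im=cv2.imread("pics/w4.png").astype(int); B,G,R=im[...,0],im[...,1],im[...,2]
c=cam("wrist")
C=np.array([.5266,-.0026,0]);y=np.array([.257,.966,0]);x=np.array([.966,-.257,0])
def tf(p,z): 
    d=px2w(c,p,z)-C; return np.round([d@x*1e3,d@y*1e3],1)
def runs(m):
    k=np.flatnonzero(np.diff(np.r_[0,m.astype(int),0])); return [(a,b) for a,b in zip(k[::2],k[1::2]) if b-a>1]
gr=(G>R+15)&(G>B+5)&(G<140)
for r in(185,200,215,240): print('trim row',r,[(q,tf((np.mean(q)-.5,r),.151)) for q in runs(gr[r,280:520]) for q in [(q[0]+280,q[1]+280)] ])
for u in(420,440,460): print('trim col',u,[((a+150,b+150),tf((u,(a+b-1)/2+150),.151)) for a,b in runs(gr[150:265,u])])
ye=(R>130)&(G>110)&(B<90)
for r,in((174,),(176,),(178,),(225,),(228,),(230,)): print('lip',r,[((a+270,b+270),tf((a+270-.5,r),.093),tf((b+270-.5,r),.093)) for a,b in runs(ye[r,270:520])])
for u in(310,420,460): print('lip col',u,[((a+150,b+150),tf((u,a+149.5),.093),tf((u,b+149.5),.093)) for a,b in runs(ye[150:265,u])])
for r in(185,190,195,200,205,210): print(r,[tuple(im[r,u]) for u in range(343,360,2)])
i=cv2.imread("pics/w4.png")[155:260,285:505]; cv2.imwrite("pics/w4c.png",cv2.resize(i,(792,378),interpolation=cv2.INTER_CUBIC))
E
```

```text
trim row 185 [((np.int64(299), np.int64(301)), array([-22.1, -77. ])), ((np.int64(330), np.int64(335)), array([-22. , -50.6])), ((np.int64(340), np.int64(343)), array([-22. , -43.3])), ((np.int64(359), np.int64(361)), array([-22. , -28.3])), ((np.int64(492), np.int64(495)), array([-21.7,  80.1])), ((np.int64(496), np.int64(498)), array([-21.7,  82.9]))]
trim row 200 [((np.int64(295), np.int64(300)), array([ -9.8, -79.3])), ((np.int64(330), np.int64(333)), array([ -9.7, -51.4])), ((np.int64(490), np.int64(493)), array([-9.5, 79.8]))]
trim row 215 [((np.int64(295), np.int64(300)), array([  2.7, -79.5])), ((np.int64(488), np.int64(492)), array([ 3.1, 79.9])), ((np.int64(493), np.int64(495)), array([ 3.1, 83.2]))]
trim row 240 [((np.int64(295), np.int64(301)), array([ 24.2, -79.5])), ((np.int64(486), np.int64(489)), array([24.5, 80.1]))]
trim col 420 [((np.int64(248), np.int64(251)), array([32.3, 24.1]))]
trim col 440 [((np.int64(248), np.int64(253)), array([33.2, 41.1]))]
trim col 460 [((np.int64(248), np.int64(254)), array([33.7, 58.1]))]
lip 174 [((np.int64(278), np.int64(294)), array
[... 5007 characters left out ...]
t64(101), np.int64(97)), (np.int64(91), np.int64(94), np.int64(94)), (np.int64(158), np.int64(168), np.int64(167)), (np.int64(180), np.int64(190), np.int64(189)), (np.int64(77), np.int64(84), np.int64(79)), (np.int64(98), np.int64(121), np.int64(97)), (np.int64(128), np.int64(147), np.int64(131))]
210 [(np.int64(94), np.int64(99), np.int64(99)), (np.int64(94), np.int64(100), np.int64(99)), (np.int64(71), np.int64(77), np.int64(75)), (np.int64(62), np.int64(66), np.int64(66)), (np.int64(87), np.int64(95), np.int64(93)), (np.int64(91), np.int64(98), np.int64(97)), (np.int64(78), np.int64(83), np.int64(82)), (np.int64(90), np.int64(96), np.int64(95)), (np.int64(92), np.int64(98), np.int64(98))]
```

View pics/w4c.png

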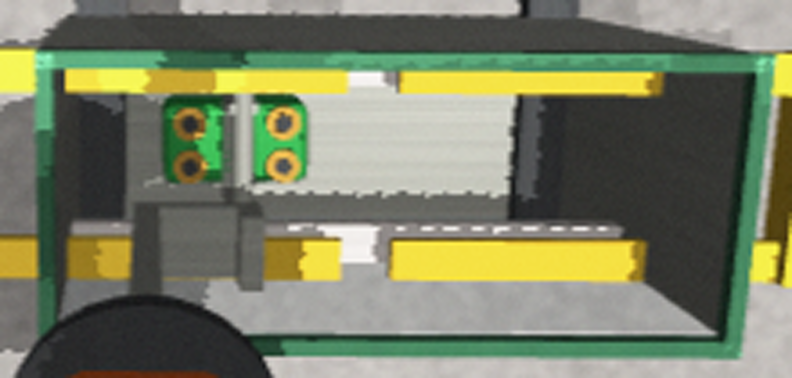

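```bash
python3 - <<'E'
from h import *
c=cam("wrist")
C=np.array([.5266,-.0026,0]);y=np.array([.257,.966,0]);x=np.array([.966,-.257,0])
def tf(p,z): 
    d=px2w(c,p,z)-C; return np.round([d@x*1e3,d@y*1e3],1)
f=lambda a,b,z: tf((285+a/3.6-.5,155+b/3.6-.5),z)
d=np.array(manip.get_state()["position"])-C; print('tcp',d@x*1e3,d@y*1e3)
print('tip corners',[f(a,b,.214) for a,b in((238,203),(264,208),(262,290),(238,290))])
print('shank left/right at seat',[f(a,b,.204) for a,b in((135,203),(160,203),(135,290))])
print('bar',[f(a,b,.078) for a,b in((234,120),(252,120))], 'stubs',[f(a,b,.047) for a,b in((190,125),(283,122),(190,165),(283,165))],'block',[f(a,b,.045) for a,b in((163,140),(305,140),(230,97),(230,182))])
E
```

```text
tcp 2.5421859158827202 -57.32941233518057
tip corners [array([-12.6, -39.5]), array([-11.7, -34.7]), array([  3.9, -34.7]), array([  3.9, -39.2])]
shank left/right at seat [array([-10.8, -58.5]), array([-10.8, -53.7]), array([  6.4, -58.6])]
bar [array([-10.1, -31.6]), array([-10.1, -26.6])] stubs [array([ -4.6, -42.8]), array([ -5.4, -14.9]), array([  7.5, -42.7]), array([  7.5, -14.6])] block [array([  0.2, -50.8]), array([ 0.3, -8. ]), array([-12.7, -30.8]), array([ 13.1, -30.4])]
```

>>> carry_out(
  moves=[0, 0.1, -0.5, 0, 0, 0, 0, 0, -2.5, 0, 0, 0, 0, -2.5, 0, 0, 0, 0, -2.5, 0, 0, 0, 0, -2.5, 0, 0, 0, 0, -1.5, 0, 0, 0, 0, -1.2, 0, 0, 0, 0, -1.0, 0, 0, 0, 0, -0.6, 0, 0, 0, 0, 0, 0],
)

```text
clock: 7.4
position: [0.5151, -0.0644, 0.1849]
ee_rot: [-0.0, 0.131, 0.991, 0.0]
contact_force: [0.8, 0.0, -0.9]
width: 0.019
```

```bash
cat > chk.py <<'E'
from h import *
s=manip.get_state(); C=np.array([.5266,-.0026,0]);y=np.array([.257,.966,0]);x=np.array([.966,-.257,0])
d=s["position"]-C; f=np.array(s["contact_force"])
print('t %.2f tank x %.1f y %.1f seat_z %.1f mm | F x %.2f y %.2f z %.2f | M'%(s["clock"],d@x*1e3,d@y*1e3,(d[2]-.1246)*1e3,f@x,f@y,f[2]),np.round(s["moment"],3),s["width"])
E
python3 - <<'E'
import chk
from h import *
c=snap("wrist","w5.png"); c2=snap("scene","s5.png")
a=cv2.imread("pics/w5.png")[120:300,220:560]; b=cv2.imread("pics/s5.png")[190:320,250:390]
cv2.imwrite("pics/m5.png",np.hstack([cv2.resize(a,(420,400)),cv2.resize(b,(380,400))]))
E
```

```text
t 7.40 tank x 4.8 y -62.7 seat_z 60.3 mm | F x 0.73 y 0.24 z -0.95 | M [-0.032  0.017  0.043] 0.019032870225494474
```

View pics/m5.png

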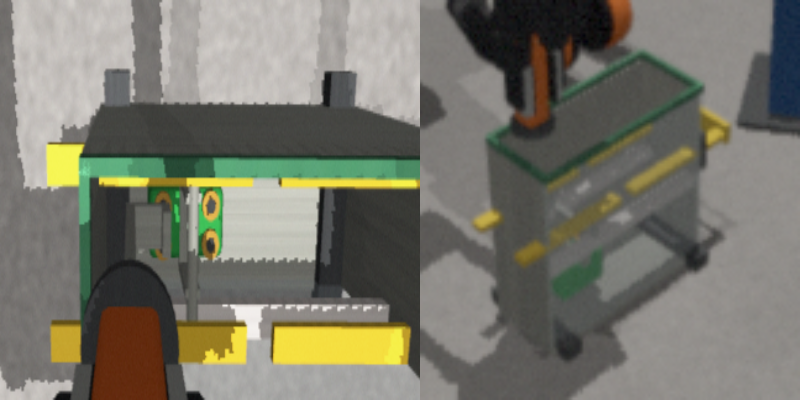

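>>> carry_out(
  moves=[0, 0, 0, -0.15, 0, 0, 0, 0, -0.1, 0, 0, 0, 0, 0, 0, 0, 0.09, 0.34, 0, 0, 0, 0.09, 0.34, 0, 0, 0, 0.09, 0.34, 0, 0, 0, 0.09, 0.34, 0, 0, 0, 0.09, 0.33, 0, 0, 0, 0.08, 0.32, 0, 0, 0, 0.07, 0.25, 0, 0],
)

```text
clock: 8.5
position: [0.5214, -0.0415, 0.1828]
ee_rot: [-0.0, 0.131, 0.991, 0.0]
contact_force: [-0.3, 0.6, -0.6]
width: 0.0188
```

```bash
python3 - <<'E'
import chk
from h import *
c=snap("wrist","w6.png")
a=cv2.imread("pics/w6.png")[120:360,220:540]
cv2.imwrite("pics/m6.png",cv2.resize(a,(640,480)))
E
```

```text
t 8.50 tank x 4.9 y -38.9 seat_z 58.2 mm | F x -0.49 y 0.54 z -0.64 | M [-0.032  0.008 -0.014] 0.01881623928247478
```

View pics/m6.png

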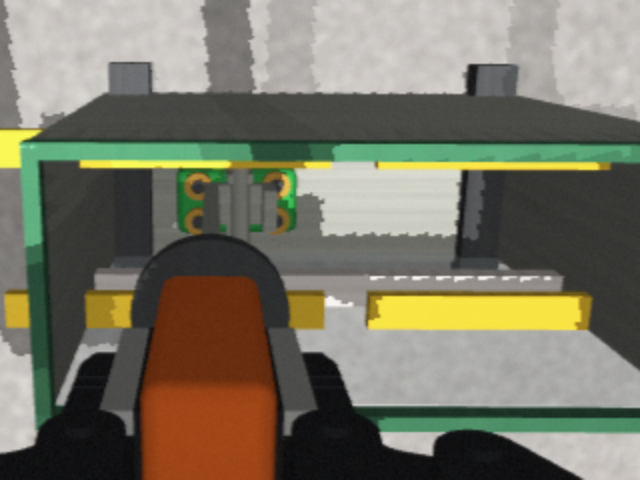

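>>> carry_out(
  moves=[0, 0, 0, 0.3, 0, 0, 0, 0, 0.3, 0, 0, 0, 0, 0.3, 0, 0, 0, 0, 0.2, 0, 0, 0, 0, 0.1, 0, 0, 0, 0, 0.1, 0, 0, 0, 0, 0.1, 0, 0, 0, 0, 0.1, 0, 0, 0, 0, 0.1, 0, 0, 0, 0, 0.1, 0],
)

```text
clock: 9.55
position: [0.521, -0.0418, 0.1995]
ee_rot: [-0.0, 0.131, 0.991, 0.0]
contact_force: [0.6, -0.4, -4.1]
width: 0.0191
```

```bash
python3 chk.py
```

```text
t 9.55 tank x 4.7 y -39.3 seat_z 74.9 mm | F x 0.65 y -0.22 z -4.10 | M [-0.122 -0.006 -0.017] 0.019141742258928885
```

>>> carry_out(
  moves=[0, 0, 0, 0.05, 0, 0, 0, 0, 0.05, 0, 0, 0, 0, 0.05, 0, 0, 0, 0, 0.05, 0, 0, 0, 0, 0.05, 0, 0, 0, 0, 0.05, 0, 0, 0, 0, 0, 0, 0, 0, 0, 0, 0, 0, 0, 0, 0, 0, 0, 0, 0, 0, 0],
)

```text
clock: 10.55
position: [0.5213, -0.0418, 0.2028]
ee_rot: [-0.0, 0.131, 0.991, 0.0]
contact_force: [-0.4, 0.0, -4.6]
width: 0.0191
```

```bash
python3 chk.py
```

```text
t 10.55 tank x 4.9 y -39.3 seat_z 78.2 mm | F x -0.44 y -0.07 z -4.64 | M [-0.07  -0.033 -0.026] 0.019116203245237683
```

>>> carry_out(
  moves=[0, 0.06, 0.2, 0, 0, 0, 0.08, 0.3, 0, 0, 0, 0.1, 0.38, 0, 0, 0, 0.1, 0.38, 0, 0, 0, 0.1, 0.38, 0, 0, 0, 0.1, 0.38, 0, 0, 0, 0.1, 0.38, 0, 0, 0, 0.1, 0.38, 0, 0, 0, 0.08, 0.3, 0, 0, 0, 0.03, 0.11, 0, 0],
)

```text
clock: 11.55
position: [0.5299, -0.0095, 0.2028]
ee_rot: [0.0, 0.131, 0.991, 0.0]
contact_force: [0.7, -0.4, -4.7]
width: 0.019
```

```bash
python3 chk.py; python3 - <<'E'
from h import *
c=snap("wrist","w7.png"); c2=snap("scene","s7.png")
a=cv2.imread("pics/w7.png")[120:360,220:540]; b=cv2.imread("pics/s7.png")[190:310,260:380]
cv2.imwrite("pics/m7.png",np.hstack([cv2.resize(a,(480,360)),cv2.resize(b,(320,360))]))
C=np.array([.5266,-.0026,0]);y=np.array([.257,.966,0]);x=np.array([.966,-.257,0])
im=cv2.imread("pics/w7.png").astype(int); B,G,R=im[...,0],im[...,1],im[...,2]
ye=(R>130)&(G>110)&(B<90)
for X in(-22,23,25,27):
    pts=[(Y,w2px(c,C+x*X/1e3+y*Y/1e3+[0,0,.093])) for Y in range(-12,22,2)]
    print(X,[(Y,tuple(im[int(round(p[1])),int(round(p[0]))])) and (Y,int(ye[int(round(p[1])),int(round(p[0]))]),int(im[int(round(p[1])),int(round(p[0]))].sum())) for Y,p in pts])
E
```

```text
t 11.55 tank x 5.0 y -5.8 seat_z 78.2 mm | F x 0.80 y -0.25 z -4.65 | M [-0.071 -0.052  0.064] 0.018969025641940633
-22 [(-12, 0, 536), (-10, 0, 533), (-8, 0, 530), (-6, 0, 505), (-4, 1, 435), (-2, 0, 354), (0, 0, 339), (2, 0, 239), (4, 0, 238), (6, 0, 238), (8, 0, 255), (10, 0, 415), (12, 0, 241), (14, 0, 246), (16, 0, 247), (18, 1, 349), (20, 1, 390)]
23 [(-12, 0, 162), (-10, 0, 166), (-8, 0, 163), (-6, 0, 158), (-4, 0, 161), (-2, 0, 172), (0, 0, 156), (2, 0, 155), (4, 0, 164), (6, 0, 160), (8, 0, 158), (10, 0, 146), (12, 0, 150), (14, 0, 131), (16, 0, 139), (18, 0, 138), (20, 1, 289)]
25 [(-12, 0, 162), (-10, 0, 166), (-8, 0, 158), (-6, 0, 165), (-4, 0, 155), (-2, 0, 172), (0, 0, 155), (2, 0, 165), (4, 0, 161), (6, 0, 173), (8, 0, 165), (10, 0, 151), (12, 0, 140), (14, 0, 143), (16, 0, 139), (18, 0, 137), (20, 0, 281)]
27 [(-12, 0, 164), (-10, 0, 169), (-8, 0, 169), (-6, 0, 166), (-4, 0, 172), (-2, 0, 163), (0, 0, 172), (2, 0, 174), (4, 0, 177), (6, 0, 169), (8, 0, 161), (10, 0, 161), (12, 0, 140), (14, 0, 139), (16, 0, 141), (18, 0, 138), (20, 0, 144)]
```

>>> carry_out(
  moves=[0, 0, 0, 0.05, 0, 0, 0, 0, 0.05, 0, 0, 0, 0, 0.05, 0, 0, 0, 0, 0.05, 0, 0, 0, 0, 0.05, 0, 0, 0, 0, 0.05, 0, 0, 0, 0, 0, 0, 0, 0, 0, 0, 0, 0, 0, 0, 0, 0, 0, 0, 0, 0, 0],
)

```text
clock: 12.65
position: [0.5298, -0.0099, 0.2058]
ee_rot: [-0.0, 0.131, 0.991, 0.0]
contact_force: [1.1, -0.5, -4.8]
width: 0.0194
```

```bash
python3 chk.py
```

```text
t 12.65 tank x 5.0 y -6.2 seat_z 81.2 mm | F x 1.16 y -0.24 z -4.76 | M [-0.045 -0.001  0.034] 0.019426065123452164
```

>>> carry_out(
  moves=[0, 0, 0, 0.05, 0, 0, 0, 0, 0.05, 0, 0, 0, 0, 0.05, 0, 0, 0, 0, 0.05, 0, 0, 0, 0, 0, 0, 0, 0, 0, 0, 0, 0, 0, 0, 0, 0, 0, 0, 0, 0, 0, 0, 0, 0, 0, 0, 0, 0, 0, 0, 0],
)

```text
clock: 13.65
position: [0.5298, -0.0099, 0.2078]
ee_rot: [-0.0, 0.131, 0.991, 0.0]
contact_force: [0.5, -0.3, -4.9]
width: 0.019
```

```bash
python3 chk.py
```

```text
t 13.65 tank x 4.9 y -6.2 seat_z 83.2 mm | F x 0.56 y -0.21 z -4.86 | M [-0.042 -0.066 -0.024] 0.019009865252189534
```

>>> carry_out(
  moves=[0, 0, 0, 0.05, 0, 0, 0, 0, 0.05, 0, 0, 0, 0, 0.05, 0, 0, 0, 0, 0.05, 0, 0, 0, 0, 0, 0, 0, 0, 0, 0, 0, 0, 0, 0, 0, 0, 0, 0, 0, 0, 0, 0, 0, 0, 0, 0, 0, 0, 0, 0, 0],
)

```text
clock: 14.65
position: [0.5298, -0.0099, 0.2098]
ee_rot: [-0.0, 0.131, 0.991, 0.0]
contact_force: [-0.4, -0.7, -4.3]
width: 0.0195
```

```bash
python3 chk.py
```

```text
t 14.65 tank x 4.9 y -6.3 seat_z 85.2 mm | F x -0.20 y -0.82 z -4.26 | M [-0.028 -0.016 -0.042] 0.019502099612249708
```

>>> carry_out(
  moves=[0, 0, 0, 0.05, 0, 0, 0, 0, 0.05, 0, 0, 0, 0, 0.05, 0, 0, 0, 0, 0.05, 0, 0, 0, 0, 0.05, 0, 0, 0, 0, 0, 0, 0, 0, 0, 0, 0, 0, 0, 0, 0, 0, 0, 0, 0, 0, 0, 0, 0, 0, 0, 0],
)

```text
clock: 15.65
position: [0.5298, -0.0099, 0.2123]
ee_rot: [-0.0, 0.131, 0.991, 0.0]
contact_force: [0.1, 0.4, -4.2]
width: 0.019
```

```bash
python3 chk.py
```

```text
t 15.65 tank x 4.9 y -6.2 seat_z 87.7 mm | F x -0.04 y 0.35 z -4.22 | M [-0.071 -0.066 -0.032] 0.01897698383031755
```

>>> carry_out(
  moves=[0, 0, 0, 0.05, 0, 0, 0, 0, 0.05, 0, 0, 0, 0, 0.05, 0, 0, 0, 0, 0.05, 0, 0, 0, 0, 0.05, 0, 0, 0, 0, 0.05, 0, 0, 0, 0, 0, 0, 0, 0, 0, 0, 0, 0, 0, 0, 0, 0, 0, 0, 0, 0, 0],
)

```text
clock: 16.65
position: [0.5298, -0.0099, 0.2153]
ee_rot: [-0.0, 0.131, 0.991, 0.0]
contact_force: [0.3, 0.3, -4.5]
width: 0.0192
```

```bash
python3 chk.py
```

```text
t 16.65 tank x 4.9 y -6.3 seat_z 90.7 mm | F x 0.20 y 0.40 z -4.49 | M [ 0.026 -0.009  0.049] 0.019212113135544485
```

>>> carry_out(
  moves=[0, 0, 0, 0.08, 0, 0, 0, 0, 0.08, 0, 0, 0, 0, 0.08, 0, 0, 0, 0, 0.08, 0, 0, 0, 0, 0.08, 0, 0, 0, 0, 0.08, 0, 0, 0, 0, 0.08, 0, 0, 0, 0, 0, 0, 0, 0, 0, 0, 0, 0, 0, 0, 0, 0],
)

```text
clock: 17.65
position: [0.5297, -0.0099, 0.2209]
ee_rot: [-0.0, 0.131, 0.991, 0.0]
contact_force: [-0.1, -0.7, -3.6]
width: 0.019
```

```bash
python3 chk.py
```

```text
t 17.65 tank x 4.9 y -6.3 seat_z 96.3 mm | F x 0.12 y -0.65 z -3.64 | M [-0.031 -0.048 -0.041] 0.01897346938855203
```

>>> carry_out(
  moves=[0, 0, 0, 0.1, 0, 0, 0, 0, 0.2, 0, 0, 0, 0, 0.3, 0, 0, 0, 0, 0.4, 0, 0, 0, 0, 0.5, 0, 0, 0, 0, 0.6, 0, 0, 0, 0, 0.7, 0, 0, 0, 0, 0.8, 0, 0, 0, 0, 0.8, 0, 0, 0, 0, 0.8, 0],
)

```text
clock: 18.65
position: [0.5299, -0.01, 0.2738]
ee_rot: [0.0, 0.131, 0.991, 0.0]
contact_force: [-0.2, 0.1, -4.2]
width: 0.0191
```

```bash
python3 chk.py
```

```text
t 18.65 tank x 5.1 y -6.3 seat_z 149.2 mm | F x -0.22 y 0.08 z -4.25 | M [-0.006  0.042  0.055] 0.019142463275982367
```

>>> carry_out(
  moves=[0, 0, 0, 0.9, 0, 0, 0, 0, 1, 0, 0, 0, 0, 1, 0, 0, 0, 0, 1, 0, 0, 0, 0, 1, 0, 0, 0, 0, 1, 0, 0, 0, 0, 1, 0, 0, 0, 0, 0.8, 0, 0, 0, 0, 0.5, 0, 0, 0, 0, 0.2, 0],
)

```text
clock: 19.65
position: [0.53, -0.01, 0.3575]
ee_rot: [0.0, 0.131, 0.991, 0.0]
contact_force: [-0.2, 0.5, -3.9]
width: 0.0188
```

```bash
python3 chk.py; python3 - <<'E'
from h import *
snap("wrist","w8.png"); snap("scene","s8.png")
a=cv2.imread("pics/w8.png")[100:400,160:560]; b=cv2.imread("pics/s8.png")[130:330,230:430]
cv2.imwrite("pics/m8.png",np.hstack([cv2.resize(a,(480,360)),cv2.resize(b,(320,360))]))
st()
E
```

```text
t 19.65 tank x 5.1 y -6.2 seat_z 232.9 mm | F x -0.34 y 0.40 z -3.89 | M [-0.046 -0.011  0.018] 0.018801974441959024
{'clock': 19.75, 'position': [0.5298, -0.0099, 0.357], 'ee_rot': [0.0, 0.131, 0.9914, 0.0], 'contact_force': [0.0007, -0.2379, -3.8921], 'moment': [-0.0591, -0.0038, -0.0301], 'width': 0.0187, 'qpos': [-0.1501, 0.1619, 1.353, 0.0001, 1.6267, -1.4582]}
```

```bash
python3 - <<'E'
from h import *
from scipy.spatial.transform import Rotation as Ro
i=manip.camera_info("wrist"); T=np.eye(4); q=[.1303,.9915,.0001,0]; T[:3,:3]=Ro.from_quat(q).as_matrix(); T[:3,3]=[.5143,-.0585,.3284]
M=np.linalg.inv(T@np.array(i["hand_eye"])); K=cam("wrist")[0]; c=(K,M[:3,:3],M[:3,3])
P=[px2w(c,p,.018)[:2] for p in((145,182),(161,286),(22,295),(0,190))]
print(np.round(P,4).tolist(),'ctr',(P[0]+P[2])/2,'nut',px2w(c,(130,267),.02))
for a,b in zip(P,P[1:]): print(np.linalg.norm(b-a),np.degrees(np.arctan2(*(b-a)[::-1])))
print('top ctr',(px2w(cam("top"),(458.6,291.4),.018)+px2w(cam("top"),(548,238),.018))/2)
E
```

```text
[[0.45, -0.2537], [0.5744, -0.2821], [0.541, -0.4527], [0.4153, -0.4186]] ctr [ 0.49551717 -0.35317435] nut [ 0.54112773 -0.30833502  0.02      ]
0.12759694648916423 -12.863427846808953
0.1738576540300064 -101.07214930006816
0.13023370532910508 164.83791604113932
top ctr [ 0.4929148  -0.35639441  0.018     ]
```

>>> carry_out(
  moves=[0, -0.2, -1, 0, 0, 0, -0.3, -2, 0, 0, 0, -0.4, -3, 0, 0.01, 0, -0.4, -3.5, 0, 0.01, 0, -0.4, -3.5, 0, 0.01, 0, -0.4, -3.5, 0, 0.01, 0, -0.4, -3.5, 0, 0.01, 0, -0.4, -3.5, 0, 0, 0, -0.4, -3, 0, 0, 0, -0.4, -3, 0, 0],
)

```text
clock: 20.75
position: [0.4917, -0.307, 0.3563]
ee_rot: [-0.001, 0.107, 0.994, 0.0]
contact_force: [-1.3, -0.4, -4.6]
width: 0.0186
```

>>> carry_out(
  moves=[0, -0.3, -2.5, 0, 0, 0, -0.3, -2, 0, 0, 0, -0.2, -1.5, 0, 0, 0, -0.1, -0.9, 0, 0, 0, 0, 0, 0, 0, 0, 0, 0, 0, 0, 0, 0, 0, 0, 0, 0, 0, 0, 0, 0, 0, 0, 0, 0, 0, 0, 0, 0, 0, 0],
)

```text
clock: 21.75
position: [0.4839, -0.3735, 0.3571]
ee_rot: [0.0, 0.106, 0.994, -0.0]
contact_force: [-0.5, 0.3, -4.1]
width: 0.0189
```

```bash
python3 - <<'E'
from h import *
st(); snap("wrist","w9.png"); snap("top","t9.png"); snap("scene","s9.png")
a=cv2.imread("pics/w9.png")[80:400,140:560]; b=cv2.imread("pics/s9.png")[200:440,100:340]
cv2.imwrite("pics/m9.png",np.hstack([cv2.resize(a,(450,360)),cv2.resize(b,(340,360))]))
E
```

```text
{'clock': 21.75, 'position': [0.4839, -0.3735, 0.3571], 'ee_rot': [0.0001, 0.1059, 0.9944, -0.0001], 'contact_force': [-0.4546, 0.2955, -4.1264], 'moment': [-0.0488, -0.0216, -0.0232], 'width': 0.0189, 'qpos': [-0.7712, 0.2936, 1.1769, 0.0, 1.6708, -2.1298]}
```

>>> carry_out(
  moves=[0, 0, 0, -1, 0, 0, 0, 0, -2, 0, 0, 0, 0, -2.5, 0, 0, 0, 0, -2.5, 0, 0, 0, 0, -2.5, 0, 0, 0, 0, -2.2, 0, 0, 0, 0, -1.8, 0, 0, 0, 0, -1, 0, 0, 0, 0, -0.5, 0, 0, 0, 0, 0, 0],
)

```text
clock: 22.9
position: [0.4837, -0.3739, 0.1965]
ee_rot: [-0.0, 0.106, 0.994, 0.0]
contact_force: [0.2, 0.3, -3.7]
width: 0.0193
```

>>> carry_out(
  moves=[0, 0, 0, 0, 0, 0, 0, 0, -0.1, 0, 0, 0, 0, -0.1, 0, 0, 0, 0, -0.1, 0, 0, 0, 0, -0.1, 0, 0, 0, 0, -0.1, 0, 0, 0, 0, -0.1, 0, 0, 0, 0, -0.1, 0, 0, 0, 0, -0.1, 0, 0, 0, 0, 0, 0],
)

```text
clock: 23.9
position: [0.4837, -0.3739, 0.1887]
ee_rot: [-0.0, 0.106, 0.994, 0.0]
contact_force: [-0.5, -0.6, -5.2]
width: 0.0194
```

```bash
python3 - <<'E'
from h import *
st(); snap("wrist","w10.png"); snap("scene","s10.png")
a=cv2.imread("pics/w10.png")[80:400,140:560]; b=cv2.imread("pics/s10.png")[270:450,110:290]
cv2.imwrite("pics/m10.png",np.hstack([cv2.resize(a,(450,360)),cv2.resize(b,(340,360))]))
E
```

```text
{'clock': 23.9, 'position': [0.4837, -0.3739, 0.1887], 'ee_rot': [-0.0002, 0.1062, 0.9943, 0.0002], 'contact_force': [-0.4511, -0.5686, -5.151], 'moment': [-0.0634, 0.0169, 0.0388], 'width': 0.0194, 'qpos': [-0.7718, 0.3557, 1.4937, 0.0001, 1.2927, -2.1298]}
```

Still hanging, as expected (contact is due at about 0.184). Lower on.

>>> carry_out(
  moves=[0, 0, 0, -0.1, 0, 0, 0, 0, -0.1, 0, 0, 0, 0, -0.1, 0, 0, 0, 0, -0.1, 0, 0, 0, 0, -0.1, 0, 0, 0, 0, -0.1, 0, 0, 0, 0, -0.1, 0, 0, 0, 0, -0.1, 0, 0, 0, 0, 0, 0, 0, 0, 0, 0, 0],
)

```text
clock: 25.0
position: [0.4839, -0.374, 0.1811]
ee_rot: [0.0, 0.106, 0.994, -0.0]
contact_force: [-0.1, 0.0, -2.2]
width: 0.0191
```

```bash
python3 - <<'E'
from h import *
st(); snap("wrist","w11.png"); snap("scene","s11.png")
a=cv2.imread("pics/w11.png")[80:400,140:560]; b=cv2.imread("pics/s11.png")[270:450,110:290]
cv2.imwrite("pics/m11.png",np.hstack([cv2.resize(a,(450,360)),cv2.resize(b,(340,360))]))
E
```

```text
{'clock': 25.0, 'position': [0.4839, -0.374, 0.1811], 'ee_rot': [0.0002, 0.1062, 0.9943, -0.0001], 'contact_force': [-0.137, 0.0354, -2.1762], 'moment': [-0.023, -0.0188, -0.0353], 'width': 0.0191, 'qpos': [-0.7718, 0.3607, 1.5055, 0.0001, 1.275, -2.1299]}
```

>>> carry_out(
  moves=[0, 0, 0, -0.15, 0, 0, 0, 0, -0.15, 0, 0, 0, 0, -0.15, 0, 0, 0, 0, -0.15, 0, 0, 0, 0, -0.15, 0, 0, 0, 0, -0.15, 0, 0, 0, 0, -0.1, 0, 0, 0, 0, 0, 0, 0, 0, 0, 0, 0, 0, 0, 0, 0, 0],
)

```text
clock: 26.1
position: [0.4838, -0.374, 0.171]
ee_rot: [0.0, 0.106, 0.994, -0.0]
contact_force: [-0.1, 0.6, -2.1]
width: 0.019
```

```bash
python3 - <<'E'
from h import *
st(); snap("wrist","w12.png"); snap("scene","s12.png")
a=cv2.imread("pics/w12.png")[80:400,140:560]; b=cv2.imread("pics/s12.png")[270:450,110:290]
cv2.imwrite("pics/m12.png",np.hstack([cv2.resize(a,(450,360)),cv2.resize(b,(340,360))]))
E
```

```text
{'clock': 26.1, 'position': [0.4838, -0.374, 0.171], 'ee_rot': [0.0001, 0.1062, 0.9943, -0.0], 'contact_force': [-0.0511, 0.5847, -2.1358], 'moment': [-0.0627, -0.0085, -0.0174], 'width': 0.019, 'qpos': [-0.7718, 0.3677, 1.5208, 0.0001, 1.253, -2.1298]}
```

>>> carry_out(
  moves=[0, -0.02, -0.1, 0, 0, 0, -0.02, -0.1, 0, 0, 0, -0.02, -0.1, 0, 0, 0, -0.02, -0.1, 0, 0, 0, -0.02, -0.1, 0, 0, 0, -0.02, -0.1, 0, 0, 0, -0.02, -0.1, 0, 0, 0, -0.02, -0.1, 0, 0, 0, -0.02, -0.1, 0, 0, 0, 0, 0, 0, 0],
)

```text
clock: 27.2
position: [0.482, -0.3831, 0.1709]
ee_rot: [0.0, 0.106, 0.994, 0.0]
contact_force: [0.3, -0.5, -1.0]
width: 0.0191
```

```bash
python3 - <<'E'
from h import *
st(); snap("wrist","w13.png"); snap("scene","s13.png")
a=cv2.imread("pics/w13.png")[80:400,140:560]; b=cv2.imread("pics/s13.png")[270:450,110:290]
cv2.imwrite("pics/m13.png",np.hstack([cv2.resize(a,(450,360)),cv2.resize(b,(340,360))]))
A=cv2.imread("pics/s12.png").astype(int);B=cv2.imread("pics/s13.png").astype(int)
def g(im): 
    m=(im[...,1]>im[...,2]+40)&(im[...,1]>im[...,0]+25); m[:270]=0;m[450:]=0; k=np.argwhere(m[:, :300]); return len(k),k.mean(0)
print(g(A),g(B))
E
```

```text
{'clock': 27.2, 'position': [0.482, -0.3831, 0.1709], 'ee_rot': [0.0, 0.1062, 0.9943, 0.0], 'contact_force': [0.2998, -0.4569, -0.9966], 'moment': [-0.0423, -0.0274, -0.0412], 'width': 0.0191, 'qpos': [-0.7846, 0.3738, 1.5113, 0.0, 1.2565, -2.1425]}
(247, array([378.84615385, 186.8340081 ])) (245, array([378.97959184, 186.60408163]))
```

View pics/m13.png

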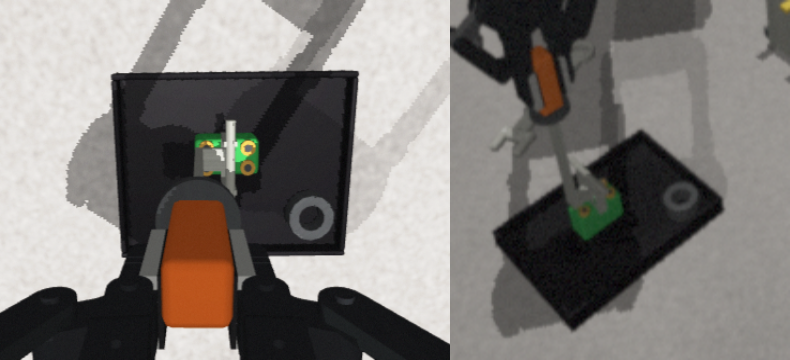

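>>> carry_out(
  moves=[0, -0.04, -0.2, 0, 0, 0, -0.05, -0.2, 0, 0, 0, -0.04, -0.2, 0, 0, 0, -0.05, -0.25, 0, 0, 0, -0.06, -0.3, 0, 0, 0, -0.06, -0.3, 0, 0, 0, -0.07, -0.3, 0, 0, 0, -0.06, -0.3, 0, 0, 0, -0.05, -0.2, 0, 0, 0, 0, 0, 0, 0],
)

```text
clock: 28.3
position: [0.4771, -0.4058, 0.1709]
ee_rot: [0.0, 0.106, 0.994, 0.0]
contact_force: [0.4, -0.6, -1.0]
width: 0.0189
```

```bash
python3 - <<'E'
from h import *
st(); snap("scene","s14.png")
B=cv2.imread("pics/s14.png").astype(int)
def g(im): 
    m=(im[...,1]>im[...,2]+40)&(im[...,1]>im[...,0]+25); m[:270]=0;m[450:]=0; k=np.argwhere(m[:, :300]); return len(k),k.mean(0)
print(g(B))
E
```

```text
{'clock': 28.3, 'position': [0.4771, -0.4058, 0.1709], 'ee_rot': [0.0, 0.1064, 0.9943, 0.0], 'contact_force': [0.3922, -0.6012, -0.9587], 'moment': [-0.0025, -0.0016, 0.0005], 'width': 0.0189, 'qpos': [-0.8158, 0.3892, 1.4865, 0.0001, 1.2659, -2.1735]}
(264, array([378.44318182, 186.69318182]))
```

>>> carry_out(
  moves=[0, 0, 0, 1, 0, 0, 0, 0, 2.5, 0, 0, 0, 0, 3.5, 0, 0, 0, 0, 3.5, 0, 0, 0, 0, 3.5, 0, 0, 0.3, 1.5, 2.5, 0, 0, 0.3, 3, 0, 0.05, 0, 0.3, 4, 0, 0.05, 0, 0.3, 4.5, 0, 0.05, 0, 0.3, 4.5, 0, 0.05],
)

```text
clock: 29.35
position: [0.4921, -0.2288, 0.3368]
ee_rot: [0.001, 0.006, 1.0, -0.0]
contact_force: [0.6, -0.3, -1.1]
width: 0.0192
```

>>> carry_out(
  moves=[0, 0.4, 4.5, 0, 0.05, 0, 0.4, 4.5, 0, 0.05, 0, 0.4, 4.5, 0, 0.05, 0, 0.4, 4.5, 0, 0.05, 0, 0.4, 4.5, 0, 0.05, 0, 0.4, 4.5, 0, 0.05, 0, 0.4, 4.5, 0, 0, 0, 0.4, 4.5, 0, 0, 0, 0.4, 4.5, 0, 0, 0, 0.4, 4.5, 0, 0],
)

```text
clock: 30.35
position: [0.5318, 0.2216, 0.3371]
ee_rot: [0.001, -0.143, 0.99, 0.0]
contact_force: [0.0, -0.3, -2.2]
width: 0.0191
```

```bash
python3 - <<'E'
from h import *
st()
E
```

```text
{'clock': 30.35, 'position': [0.5318, 0.2216, 0.3371], 'ee_rot': [0.0008, -0.1433, 0.9897, 0.0001], 'contact_force': [0.0389, -0.3191, -2.2387], 'moment': [-0.0188, -0.0484, -0.0093], 'width': 0.0191, 'qpos': [0.2741, 0.2383, 1.3011, -0.0, 1.6006, -1.5844]}
```

>>> carry_out(
  moves=[0, 0.2, 4, 0, 0, 0, 0.2, 4, 0, 0, 0, 0.2, 4, 0, 0, 0, 0.2, 3, 0, 0, 0, 0, 1.5, 0, 0, 0, 0, 0, 0, 0, 0, 0, 0, -2.5, 0, 0, 0, 0, -3.5, 0, 0, 0, 0, -3.5, 0, 0, 0, 0, -3.0, 0],
)

```text
clock: 31.35
position: [0.5399, 0.382, 0.21]
ee_rot: [-0.0, -0.142, 0.99, -0.001]
contact_force: [0.1, 0.3, -1.3]
width: 0.0186
```

>>> carry_out(
  moves=[0, 0, 0, -2.5, 0, 0, 0, 0, -1.5, 0, 0, 0, 0, -1.0, 0, 0, 0, 0, 0, 0, 0, 0, 0, 0, 0, 0, 0, 0, 0, 0, 0, 0, 0, 0, 0, 0, 0, 0, 0, 0, 0, 0, 0, 0, 0, 0, 0, 0, 0, 0],
)

```text
clock: 32.35
position: [0.5402, 0.3847, 0.1611]
ee_rot: [0.0, -0.143, 0.99, 0.0]
contact_force: [0.2, 0.2, -2.1]
width: 0.0189
```

```bash
python3 - <<'E'
from h import *
st()
E
```

```text
{'clock': 32.35, 'position': [0.5402, 0.3847, 0.1611], 'ee_rot': [0.0001, -0.1432, 0.9897, 0.0001], 'contact_force': [0.1984, 0.208, -2.0997], 'moment': [0.0666, 0.0101, 0.0183], 'width': 0.0189, 'qpos': [0.514, 0.4489, 1.4125, 0.0001, 1.2799, -1.3443]}
```

>>> carry_out(
  moves=[0, 0.15, -0.5, 0, 0, 0, 0.25, -0.8, 0, 0, 0, 0.3, -0.9, 0, 0, 0, 0.3, -0.9, 0, 0, 0, 0.3, -0.9, 0, 0, 0, 0.3, -0.9, 0, 0, 0, 0.3, -0.9, 0, 0, 0, 0.1, -0.5, 0, 0, 0, 0, 0, 0, 0, 0, 0, 0, 0, 0],
)

```text
clock: 33.35
position: [0.5602, 0.3217, 0.161]
ee_rot: [-0.0, -0.143, 0.99, 0.0]
contact_force: [-0.0, 0.2, -1.0]
width: 0.0193
```

```bash
python3 - <<'E'
from h import *
st()
E
```

```text
{'clock': 33.35, 'position': [0.5602, 0.3217, 0.161], 'ee_rot': [-0.0, -0.143, 0.9897, 0.0003], 'contact_force': [-0.0185, 0.2264, -0.9698], 'moment': [-0.0172, 0.0141, -0.0093], 'width': 0.0193, 'qpos': [0.4133, 0.4242, 1.4546, 0.0006, 1.2627, -1.4446]}
```

Spot on. Lower 16 mm gently.

>>> carry_out(
  moves=[0, 0, 0, -0.3, 0, 0, 0, 0, -0.3, 0, 0, 0, 0, -0.3, 0, 0, 0, 0, -0.2, 0, 0, 0, 0, -0.2, 0, 0, 0, 0, -0.1, 0, 0, 0, 0, -0.1, 0, 0, 0, 0, -0.1, 0, 0, 0, 0, 0, 0, 0, 0, 0, 0, 0],
)

```text
clock: 34.35
position: [0.5602, 0.3216, 0.145]
ee_rot: [0.0, -0.143, 0.99, 0.0]
contact_force: [-1.3, 0.3, -2.3]
width: 0.0191
```

```bash
python3 - <<'E'
from h import *
st()
E
```

```text
{'clock': 34.35, 'position': [0.5602, 0.3216, 0.145], 'ee_rot': [0.0001, -0.1431, 0.9897, 0.0001], 'contact_force': [-1.28, 0.3, -2.3019], 'moment': [0.0064, -0.0179, -0.0094], 'width': 0.0191, 'qpos': [0.4134, 0.4357, 1.4773, 0.0001, 1.2285, -1.4446]}
```

>>> carry_out(
  moves=[0, 0, 0, -0.05, 0, 0, 0, 0, -0.05, 0, 0, 0, 0, -0.05, 0, 0, 0, 0, 0, 0, 0, 0, 0, 0, 0, 0, 0, 0, 0, 0, 0, 0, 0, 0, 0, 0, 0, 0, 0, 0, 0, 0, 0, 0, 0, 0, 0, 0, 0, 0],
)

```text
clock: 35.35
position: [0.5604, 0.3216, 0.1446]
ee_rot: [0.001, -0.143, 0.99, 0.0]
contact_force: [-1.7, -0.5, 3.8]
width: 0.0194
```

```bash
python3 - <<'E'
from h import *
st()
E
```

```text
{'clock': 35.35, 'position': [0.5604, 0.3216, 0.1446], 'ee_rot': [0.0006, -0.1431, 0.9897, 0.0002], 'contact_force': [-1.7033, -0.4981, 3.8258], 'moment': [-0.1524, 0.2492, 0.0468], 'width': 0.0194, 'qpos': [0.4134, 0.4356, 1.4784, 0.0, 1.2263, -1.4446]}
```

>>> carry_out(
  moves=[0, 0, 0, 0.1, 0, 0, 0, 0, 0, 0, 25, 0, 0, 0, 0, 30, 0, 0, 0, 0, 40, 0, 0, 0, 0, 60, 0, 0, 0, 0, 80, 0, 0, 0, 0, 100, 0, 0, 0, 0, 100, 0, 0, 0, 0, 100, 0, 0, 0, 0],
)

```text
clock: 36.35
position: [0.5602, 0.3216, 0.1445]
ee_rot: [0.0, -0.143, 0.99, 0.0]
contact_force: [0.8, 0.1, -0.5]
width: 0.0854
```

```bash
python3 - <<'E'
from h import *
st()
E
```

```text
{'clock': 36.35, 'position': [0.5602, 0.3216, 0.1445], 'ee_rot': [0.0, -0.1431, 0.9897, 0.0001], 'contact_force': [0.8117, 0.1294, -0.4982], 'moment': [-0.0115, -0.0055, 0.0661], 'width': 0.0854, 'qpos': [0.4134, 0.4361, 1.478, 0.0001, 1.2274, -1.4446]}
```

Now retreat straight up, then compare colour blobs with the initial pictures.

>>> carry_out(
  moves=[100, 0, 0, 0.5, 0, 100, 0, 0, 1, 0, 100, 0, 0, 2, 0, 100, 0, 0, 2.5, 0, 100, 0, 0, 2.5, 0, 100, 0, 0, 2.5, 0, 100, 0, 0, 2.5, 0, 100, 0, 0, 2, 0, 100, 0, 0, 0, 0, 100, 0, 0, 0, 0],
)

```text
clock: 37.35
position: [0.5601, 0.3216, 0.2998]
ee_rot: [0.0, -0.143, 0.99, 0.0]
contact_force: [0.2, 0.1, 0.6]
width: 0.085
```

>>> carry_out(
  moves=[100, -3, -1, 0, 0, 100, -3, -1, 0, 0, 100, -3, -1, 0, 0, 100, -3, -1, 0, 0, 100, -3, -1, 0, 0, 100, -3, -1, 0, 0, 100, 0, 0, 0, 0, 100, 0, 0, 0, 0, 100, 0, 0, 0, 0, 100, 0, 0, 0, 0],
)

```text
clock: 38.35
position: [0.381, 0.2618, 0.2989]
ee_rot: [-0.0, -0.143, 0.99, -0.0]
contact_force: [0.1, -0.3, -0.4]
width: 0.0854
```

```bash
python3 - <<'E'
from h import *
st()
c=snap("scene","s15.png"); ct=snap("top","t15.png")
def org(im,x0,x1,y0,y1):
    im=im.astype(int); m=(im[...,2]>im[...,1]*1.8)&(im[...,2]>im[...,0]*2)&(im[...,2]>70); k=np.argwhere(m[y0:y1,x0:x1])+[y0,x0]; return len(k),k.mean(0)[::-1].round(2),k.min(0)[::-1],k.max(0)[::-1]
for f in("scene0.png","s15.png"): print(f,org(cv2.imread("pics/"+f),375,410,145,190))
for f in("top0.png","t15.png"): print(f,org(cv2.imread("pics/"+f),115,175,215,265))
def g(im): 
    im=im.astype(int); m=(im[...,1]>im[...,2]+40)&(im[...,1]>im[...,0]+25); m[:270]=0;m[450:]=0; k=np.argwhere(m[:, :300]); return len(k),k.mean(0)[::-1].round(2)
print('holder scene',g(cv2.imread("pics/s15.png")))
t=cv2.imread("pics/t15.png").astype(int); m=(t[...,1]>t[...,2]+30)&(t[...,1]>t[...,0]+15); m[:, :455]=0; m[:, 552:]=0; m[:225]=0; m[305:]=0
k=np.argwhere(m); uv=k.mean(0)[::-1]; P=px2w(ct,uv,.034); d=(P-[.494,-.355,0])[:2]; print('holder top',len(k),uv,P,'tray xy mm',d@[.978,-.208]*1e3,d@[.208,.978]*1e3)
A=cv2.imread("pics/top0.png").astype(int); D=np.abs(A-t).sum(2)
for n,(x,y,w,h) in dict(nut=(466,231,24,24),glue=(245,115,38,52),jar=(305,108,42,48),offcut=(410,122,80,52),spanner=(425,332,92,52),driver=(134,158,98,28)).items(): print(n,D[y:y+h,x:x+w].mean().round(1),D[y:y+h,x:x+w].max())
E
```

```text
{'clock': 38.35, 'position': [0.381, 0.2618, 0.2989], 'ee_rot': [-0.0003, -0.143, 0.9897, -0.0001], 'contact_force': [0.0867, -0.2941, -0.3849], 'moment': [-0.0147, 0.0428, 0.0232], 'width': 0.0854, 'qpos': [0.4513, 0.0703, 1.5992, 0.0, 1.4728, -1.4065]}
scene0.png (121, array([391.45, 167.79]), array([388, 155]), array([395, 177]))
s15.png (121, array([391.26, 168.08]), array([388, 159]), array([395, 177]))
top0.png (118, array([136.11, 240.86]), array([130, 235]), array([142, 247]))
t15.png (119, array([137.94, 240.18]), array([132, 234]), array([144, 246]))
holder scene (256, array([185.98, 377.92]))
holder top 103 [506.54368932 268.48543689] [ 0.48212209 -0.35570783  0.034     ] tray xy mm -11.469369609186097 -3.162867176764549
nut 5.0 14
glue 11.5 24
jar 15.2 29
offcut 17.3 27
spanner 16.6 82
driver 14.2 25
```

```bash
python3 -c "
from rig import manip; print(manip.sign_off())"
```

```text
the job is handed in; nothing more can be done
None
```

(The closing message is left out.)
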